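# Stow the sharpening stone and shut its drawer

### The job

Put the long sharpening stone that lies on the counter away in the empty right-hand lane of the steel unit's open drawer: the drawer comes out less far than the stone is long, so nose it in under the unit's top and lay it down flat, stone side up, before you close the drawer, without dropping it. Then slide the drawer fully shut, gently and without slamming. Leave the wider old stone in the left-hand lane, and do not disturb the bowl, the squeeze bottle, the pepper mill or the jar.

Things in the scene. Friction and masses are not known exactly. Their poses are not given: they have to be found in the camera images.
- stone: long sharpening stone fixed in a black plastic holder: a block 170 x 50 x 32 mm (x, y, z), 0.3 to 0.55 kg, symmetrical end for end; the lower 14 mm is plastic, the upper part grey stone between plastic end cheeks 26 mm high. Origin: centre of the underside; x along its length, z up out of the stone side. Starts flat on the counter, on the robot's right.
- old_stone: a wider, shorter sharpening stone of the same make, 140 x 64 x 28 mm, already lying in the left-hand (+y) lane of the drawer; origin centre of the underside, z up. Stays there.
- unit: stainless countertop drawer unit, fixed, 300 deep (x) x 280 wide (y) x 170 mm high; origin: centre of its footprint on the counter; its x points from its front (towards the robot) to its back. Its top is a plate 10 mm thick (underside at 160 mm), front edge at x = -150 mm; a fixed white ramekin, 45 mm high, stands on it at the back. The upper drawer is the open one; the lower is a fixed panel.
- drawer (a joint): how far the drawer is out, m: 0 shut, 0.145 fully out (end stop); it slides along the unit's x (opening to -x), with a few N of friction. Starts 0.125 to 0.145 out.
- lane (a point): centre of the empty right-hand (-y) lane's floor, moving with the drawer; 66 mm below the underside of the unit's top. Inside: x -125 (front panel's inner face) to +121 mm, y -62 to +62. Panel 15 mm thick, its top 48 mm above this floor; outer walls 36 mm high; divider between lanes 22 mm high, 4 mm thick. With the drawer out by q, the unit's top covers x > q - 125 mm. Axes as the unit's.
- lane_left (a point): centre of the floor of the left-hand (+y) lane, which holds the old stone; same size, axes as the unit's.
- handle (a point): middle of the drawer's bar handle: a round bar along y, 120 mm long, about 10 mm thick, 35 mm in front of the drawer's front face, 124 mm above the counter; 46 mm below the top of the unit. Moves with the drawer.
- bowl: small steel bowl, rim diameter 110 mm, 45 mm high, on the counter near the stone; origin centre of its underside. Leave it alone.
- squeeze: clear squeeze bottle, 58 mm across, 170 mm high, standing; origin centre of its underside. Leave it alone.
- mill: dark wooden pepper mill, 56 mm across, 170 mm high, standing; origin centre of its underside. Leave it alone.
- jar: glass jar, 72 mm across, 85 mm high, standing on the robot's left; origin centre of its underside. Leave it alone.
There are look-alikes about, which are no part of the job. What is shaped like the old_stone but green or orange is not meant.

How it is judged:
By the outcome, as a careful person would: the job done as asked, in the order asked, and still so for the second after the job is handed in, with the robot touching nothing.
It also fails if it takes over 59 s, if anything falls off the work surface, if the arm or the gripper's body presses on something with over 40 N, if the wrist force passes 120 N, or if a joint passes its speed limit or range.

### The arm

A 6-joint arm with a two-finger parallel gripper is mounted at the origin on the work surface. World frame = base frame: x ahead of the robot, y to its left, z up, the work surface at z = 0. Lengths are in mm, angles in rad, forces in N, time in s.
With the tool pointing down it reaches from about 275 to 750 mm from the base axis. Payload 10.2 kg.
Tool frame: the origin (TCP) lies between the finger pads; the fingertips stand 25 mm ahead of it and the grasp point (between the pads) lies 6 mm ahead of it; z points along the fingers, y is the line along which they close (so a half turn about z gives the same grasp; the last joint's range is limited). The gripper opens to 85 mm and grips with 20 to 120 N. Pads are 22 mm wide; open, the fingers measure 114 mm over their backs; the gripper's body (76 mm by 85 mm) begins 54 mm behind the grasp point. The pads swing forward as they close: fully open they stand 13 mm farther back than shut.
Start: joints at [-1.348, 0.313, 1.498, -0, 1.331, -0.223], TCP at [226.358, -473.702, 256.294] pointing down, gripper open.
Joint ranges: [-2.94, 2.94], [-0.97, 2.17], [0.19, 2.56], [-1.23, 4.37], [0.02, 3.11], [-2.88, 2.88]. Speed limits (rad/s): [2.39, 2.39, 3.01, 3.14, 3.14, 3.14].

### API

Orientations are given as a unit quaternion [w, x, y, z].
In Python, from rig import ctrl, eyes, finish_job gives the robot as it stands.
- The arm moves only by the tool step_arm, never from a script. Its argument "increments" is a list of rows, each an object of numbers: "dx", "dy", "dz": the shift along the tool's x, y, z in units of 25 mm (1.0 is 25 mm); "wx", "wy", "wz": the turn, a rotation vector about the tool's x, y, z in units of 6 degrees (1.0 is 6 degrees). A call has 1 to 5 rows; each row shifts and turns the commanded pose from where the row before left it, along the tool's axes as they then stand; what a row does not reach is not made up. A row lasts 1/10 s, in which the tool goes at most 50 mm and 8.59 degrees, less where a joint would pass 70% of its speed; a pose out of reach is approached as far as the arm can. A call is refused whole if a number of a shift passes 1 or a number of a turn 1, either way. A call with a gripper value outside its range is refused whole. "fingers" is the finger opening in mm, from 0 to 85.4, set as the call begins (left out, the last holds). The fingers move at their own pace and stop on an object; "squeeze" is the grip in N (left out, the last holds). Time passes only in rows, so rows that do not move let the fingers close. It gives the time, the measured TCP pose, the force, the opening and the grip force at its end, in the units of the state.
- ctrl.sense(): the state, without advancing time (a new reading comes with each control period).
- eyes.capture(name): name is "side" or "top" or "wrist"; returns a dict with "frame" (420x560x3 uint8, blue, green, red), "fx", "fy", "cx", "cy" (pixels), "R" (3x3) and "t" (3): a world point X has camera coordinates R X + t; the wrist camera has in their place "tool_from_camera" (4x4, takes a point from camera to tool coordinates, whose origin is the TCP and whose axes are the flange's). Camera axes: x right, y down, z forward; pixel columns grow to the right and rows downward; lengths in mm; the calibration is good to about 2 mm. A picture is of the moment at which its call begins: read the wrist's pose just before it. There is no depth.
- finish_job(): hands the job in; it is judged then, once.
Trained networks look in the newest picture that a camera, given by its name, has taken for a name from the list of things; names that differ only in an ending like _2 or _b are one class to them, and where a whole thing is asked for, a point or a joint stands for the part that bears it (a point fixed in the world has none). Each returns a list of dicts, best first, with "p" (0 to 1); they miss things now and then, are a little off and sometimes report something else, mostly with a low value. They report only what shows in the picture. A call takes as long as a camera call. They do not tell look-alikes from the thing itself.
- eyes.cut_out(camera, label): "mask" (420x560 bool, what is visible of it).
- eyes.landmark_of(camera, label): "point" ([x, y, z] in mm, in the coordinates of the camera as it stood for that picture, good to about 4 mm: a listed point, or the origin of a listed thing).
The state is a dict: "time_s": time; "joints": joint angles; "dq": joint speeds; "tau": joint torques, N m; "eef_pos": TCP position; "ee_rot": TCP orientation; "force": force on the tool from outside, world axes, zero at the start; "wrist_torque": the same for the moment, N m; "grip_width": opening from 0.0 (shut) to 1.0 (fully open); "grip_force": force on a finger pad.
Only numpy, scipy, OpenCV 4.12 (cv2) and the standard library are available. Lean on these libraries where they do the work, as an engineer would, in place of code of your own. Each camera call takes 0.05 s, during which the arm holds its last target. There are 200 camera calls.

## Working session

There is one attempt and no reset: what is moved stays moved. The work goes in short steps, Python scripts to look and compute and a tool call to move; the robot and the scene stay as the last step left them, time stands still between calls to the robot, and variables do not carry over. Pictures are saved under pics/ and viewed, at most 10 in all, crops included, and the job is handed in when it is done.

Besides the shell and the picture viewer there is one more tool, called after ">>>" by a JSON object that holds its "api" and its "payload". step_arm: Moves the arm, as the interface text tells. Its arguments: {"type":"object","properties":{"increments":{"type":"array"},"fingers":{"type":"number"},"squeeze":{"type":"number"}},"required":["increments"]}

```bash
ls; mkdir -p pics; cat > h.py <<'E'
import numpy as np, cv2
from rig import ctrl, eyes, finish_job
from scipy.spatial.transform import Rotation as R
def rot(q): return R.from_quat([q[1],q[2],q[3],q[0]])
def cam(name):
    s=ctrl.sense(); c=eyes.capture(name)
    if name=="wrist":
        T=np.eye(4);T[:3,:3]=rot(s["ee_rot"]).as_matrix();T[:3,3]=s["eef_pos"]
        M=T@np.array(c["tool_from_camera"]); return c,M
    M=np.eye(4);r=np.array(c["R"]);M[:3,:3]=r.T;M[:3,3]=-r.T@np.array(c["t"]);return c,M
def marks(name,M,labels):
    o={}
    for l in labels:
        o[l]=[((M[:3,:3]@np.array(d["point"])+M[:3,3]).round(1).tolist(),round(d["p"],2)) for d in eyes.landmark_of(name,l)]
        print(name,l,o[l])
    return o
def onplane(c,M,px,z):
    px=np.asarray(px,float).reshape(-1,2)
    d=np.c_[(px[:,0]-c["cx"])/c["fx"],(px[:,1]-c["cy"])/c["fy"],np.ones(len(px))]@M[:3,:3].T
    return M[:3,3]+d*((z-M[2,3])/d[:,2])[:,None]
E
python3 - <<'E'
from h import *
s=ctrl.sense();print(s)
for n in ("side","top"):
    c,M=cam(n);cv2.imwrite(f"pics/{n}0.png",c["frame"]);print(n,M.round(2).tolist(),c["fx"])
    marks(n,M,["stone","old_stone","unit","lane","lane_left","handle","bowl","squeeze","mill","jar"])
    for d in eyes.cut_out(n,"stone"):
        m=d["mask"].astype(np.uint8);k=max(cv2.findContours(m,0,2)[0],key=cv2.contourArea)
        b=cv2.boxPoints(cv2.minAreaRect(k));print(d["p"],b.round().tolist(),onplane(c,M,b,26)[:,:2].round(1).tolist())
E
```

```text
pics
{'time_s': 0.0, 'joints': array([-1.34843479e+00,  3.13434344e-01,  1.49847220e+00,  4.55058859e-06,
        1.33099942e+00, -2.23415675e-01]), 'dq': array([-0.00095996, -0.00136942,  0.00099889,  0.00087766,  0.00072513,
       -0.00081116]), 'tau': array([ 6.12608856e-04, -4.12267435e+01, -2.59743547e+01, -1.43635384e-04,
        4.18622454e-03,  3.23391447e-06]), 'eef_pos': array([ 226.28725936, -473.46477281,  255.72984807]), 'ee_rot': array([-6.56653949e-04,  9.75262909e-01,  2.21047117e-01,  2.55593549e-06]), 'force': array([ 0.11638328,  0.31658701, -0.23101984]), 'wrist_torque': array([-0.00064654,  0.00167476,  0.02028043]), 'grip_force': 0.0, 'grip_width': 1.0016968887082474}
side [[-0.68, -0.4, 0.62, -251.26], [-0.74, 0.36, -0.57, 735.41], [0.01, -0.84, -0.54, 811.34], [0.0, 0.0, 0.0, 1.0]] 445.48268700096924
side stone [([632.3, 119.9, 92.6], 0.59)]
side old_stone [([258.3, 255.1, -3.2], 0.79), ([441.0, 234.9, 1.3], 0.75), ([811.6, -62.8, -3.0], 0.73), ([481.5, 23.0, -2.1], 0.72), ([629.2, 243.1, 94.8], 0.61), ([366.9, 413.4, 5.3], 0.41)]
side unit [([797.5, 196.8, -
[... 524 characters left out ...]
1.0, 1524.95], [0.0, 0.0, 0.0, 1.0]] 498.675764061511
top stone [([484.9, -355.2, 2.0], 0.97)]
top old_stone [([444.2, 240.0, -1.7], 0.89), ([479.6, 15.9, 4.0], 0.76), ([259.0, 260.3, -0.1], 0.63), ([621.0, 237.1, 93.3], 0.6), ([807.8, -70.1, -4.6], 0.55)]
top unit []
top lane [([636.5, 120.4, 94.2], 0.7)]
top lane_left [([620.0, 247.4, 96.2], 0.66)]
top handle [([450.5, 174.0, 124.9], 0.78)]
top bowl [([493.8, -187.1, -4.2], 0.75)]
top squeeze [([741.1, -198.6, -2.6], 0.67), ([626.7, 236.8, 92.3], 0.35)]
top mill [([695.3, -383.4, -2.7], 0.94)]
top jar []
0.6 [[380.0, 195.0], [398.0, 187.0], [421.0, 240.0], [403.0, 248.0]] [[550.0, -288.6], [574.2, -343.2], [414.1, -411.4], [390.2, -357.1]]
```

View pics/side0.png

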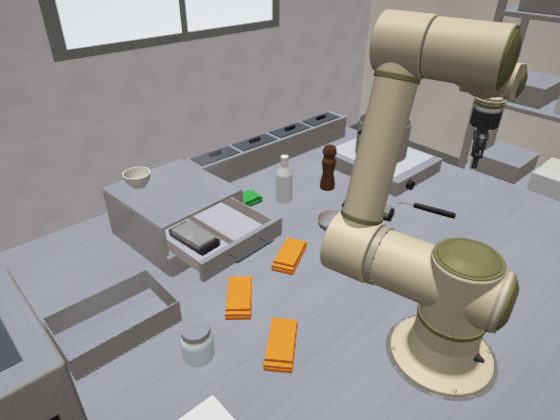

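View pics/top0.png

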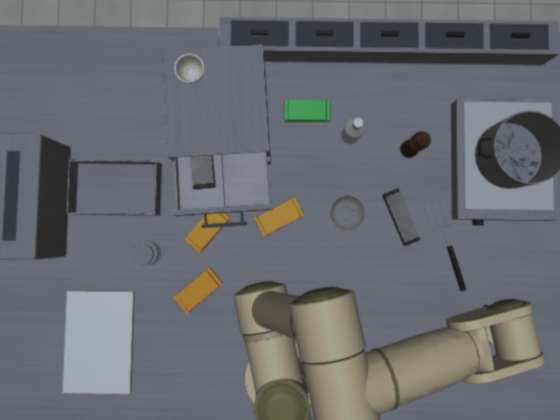

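The side view shows the unit at about (190,215) with its drawer open. The old stone is in the left lane at (195,235), and the orange and green look-alikes are loose on the counter. The top view shows the stone at (401,217), the bowl at (347,212), the drawer's empty lane at (245,180) and the handle at (223,222). I'll move above the stone's tail.

>>> {"api": "step_arm", "payload": {"increments": [{"dx": 1},{"dx": 1},{"dx": 1},{"dx": 1},{"dx": 1}]}}

```text
invalid input at $.increments[0]: expected keys dx, dy, dz, wx, wy, wz
```

>>> {"api": "step_arm", "payload": {"increments": [{"dx": 1},{"dx": 1},{"dx": 1},{"dx": 1},{"dx": 0.8}]}}

```text
invalid input at $.increments[0]: expected keys dx, dy, dz, wx, wy, wz
```

```bash
python3 - <<'E'
from h import *
c,M=cam("wrist");cv2.imwrite("pics/w1.png",c["frame"]);s=ctrl.sense();print(s["eef_pos"],s["ee_rot"],np.array(c["tool_from_camera"]).round(2).tolist())
marks("wrist",M,["stone","bowl"])
for d in eyes.cut_out("wrist","stone"):
    m=d["mask"].astype(np.uint8);k=max(cv2.findContours(m,0,2)[0],key=cv2.contourArea)
    b=cv2.boxPoints(cv2.minAreaRect(k));p=onplane(c,M,b,28)[:,:2];print(d["p"],b.round().tolist(),p.round(1).tolist(),p.mean(0))
# unit yaw from top camera
c,M=cam("top");marks("top",M,["lane","lane_left","handle","stone"])
g=cv2.cvtColor(c["frame"],6)[30:230,150:285]
for l in cv2.createLineSegmentDetector().detect(g)[0][:,0]:
    if np.hypot(*(l[2:]-l[:2]))>35:
        p=l.reshape(2,2)+[150,30];w=onplane(c,M,p,170)[:,:2];d=w[1]-w[0];print(p.round(1).tolist(),w.round().tolist(),round(np.degrees(np.arctan2(d[1],d[0]))%90,2))
E
```

```text
[ 226.35764458 -473.68946859  256.27889715] [-2.90115960e-05  9.75259699e-01  2.21062249e-01  1.58729201e-06] [[0.0, -0.96, -0.26, 67.21], [1.0, 0.0, 0.0, 0.08], [-0.0, -0.26, 0.96, -118.93], [0.0, 0.0, 0.0, 1.0]]
wrist stone []
wrist bowl []
top lane [([637.8, 116.5, 94.3], 0.96), ([367.9, 404.3, -1.3], 0.51)]
top lane_left [([620.2, 246.5, 97.1], 0.83)]
top handle [([451.5, 172.0, 127.3], 0.76), ([626.6, 237.5, 93.9], 0.16)]
top stone [([481.0, -353.6, 2.8], 0.73), ([740.3, -199.0, -0.5], 0.45)]
[[268.4, 203.2], [265.0, 150.6]] [[510.0, 44.0], [654.0, 55.0]] 4.58
[[154.5, 214.4], [156.2, 164.4]] [[475.0, 353.0], [613.0, 353.0]] 89.78
[[177.4, 155.7], [180.3, 209.4]] [[637.0, 295.0], [490.0, 283.0]] 4.55
[[245.6, 225.1], [203.1, 227.2]] [[450.0, 105.0], [442.0, 220.0]] 3.63
[[161.3, 164.3], [159.8, 214.4]] [[613.0, 339.0], [476.0, 339.0]] 0.01
[[265.3, 64.4], [271.1, 163.2]] [[896.0, 58.0], [620.0, 38.0]] 4.19
[[176.9, 209.3], [174.8, 161.9]] [[490.0, 292.0], [620.0, 302.0]] 4.08
[[263.1, 151.9], [224.4, 154.2]] [[651.0, 60.0], [643.0, 166.0]] 4.18
[[267.7, 146.9], [264.8, 101.8]] [[665.0, 48.0], [790.0, 58.0]] 4.62
[[222.7, 204.4], [219.9, 156.8]] [[505.0, 168.0], [636.0, 178.0]] 4.55
[[222.7, 156.8], [225.3, 203.1]] [[636.0, 171.0], [509.0, 161.0]] 4.4
```

>>> {"api": "step_arm", "payload": {"increments": [{"dx": 1,"dy": 0,"dz": 0,"wx": 0,"wy": 0,"wz": 0},{"dx": 1,"dy": 0,"dz": 0,"wx": 0,"wy": 0,"wz": 0},{"dx": 1,"dy": 0,"dz": 0,"wx": 0,"wy": 0,"wz": 0},{"dx": 1,"dy": 0,"dz": 0,"wx": 0,"wy": 0,"wz": 0},{"dx": 1,"dy": 0,"dz": 0,"wx": 0,"wy": 0,"wz": 0}]}}

```text
time_s: 2.15
eef_pos: [340.0, -419.3, 256.3]
ee_rot: [0.0, 0.975, 0.221, 0.0]
force: [-0.2, 0.1, -0.3]
grip_width: 1.005
grip_force: 0.0
```

>>> {"api": "step_arm", "payload": {"increments": [{"dx": 1,"dy": 0,"dz": 0,"wx": 0,"wy": 0,"wz": 0},{"dx": 1,"dy": 0,"dz": 0,"wx": 0,"wy": 0,"wz": 0},{"dx": 1,"dy": 0,"dz": 0,"wx": 0,"wy": 0,"wz": 0},{"dx": 0.8,"dy": 0,"dz": 0,"wx": 0,"wy": 0,"wz": 0},{"dx": 0,"dy": 0,"dz": 0,"wx": 0,"wy": 0,"wz": 0}]}}

```text
time_s: 2.65
eef_pos: [426.4, -377.7, 256.1]
ee_rot: [-0.0, 0.975, 0.222, 0.0]
force: [-0.8, 0.9, 0.1]
grip_width: 1.003
grip_force: 0.0
```

```bash
python3 - <<'E'
from h import *
c,M=cam("wrist");cv2.imwrite("pics/w1.png",c["frame"]);s=ctrl.sense();print(s["time_s"],s["eef_pos"],s["ee_rot"],s["joints"])
marks("wrist",M,["stone","bowl"])
for d in eyes.cut_out("wrist","stone"):
    m=d["mask"].astype(np.uint8);k=max(cv2.findContours(m,0,2)[0],key=cv2.contourArea)
    b=cv2.boxPoints(cv2.minAreaRect(k));p=onplane(c,M,b,28)[:,:2];print(d["p"],b.round().tolist(),p.round(1).tolist(),p.mean(0))
E
```

```text
2.7 [ 425.33181956 -378.41696923  256.0827503 ] [-1.15693052e-04  9.75079066e-01  2.21857586e-01 -1.16015382e-04] [-9.32777919e-01  4.11472990e-01  1.35929662e+00 -1.21673847e-04
  1.37112826e+00  1.90604312e-01]
wrist stone [([486.8, -353.5, 2.2], 0.91)]
wrist bowl [([496.0, -184.7, 0.3], 0.69)]
0.89 [[259.0, 207.0], [267.0, 42.0], [316.0, 45.0], [308.0, 210.0]] [[395.3, -360.6], [554.2, -297.3], [573.6, -342.8], [417.2, -412.8]] [ 485.0562353  -353.33371025]
```

View pics/w1.png

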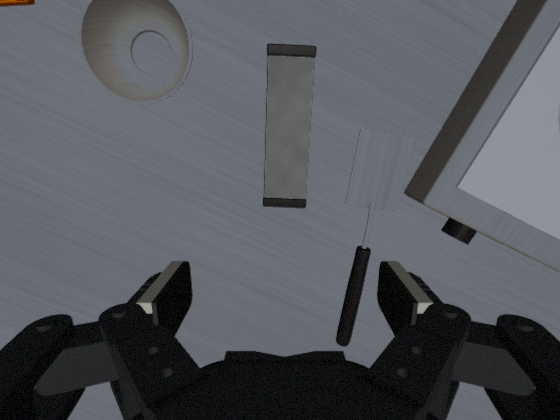

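The stone is clear and alone between (264,206) and (316,45). The spatula blade to its right, around (350,170), is about 45 mm from the stone's edge. I'll turn, descend with the fingers a bit narrower, and grasp.

>>> {"api": "step_arm", "payload": {"increments": [{"dx": 0.5,"dy": 0,"dz": 0.6,"wx": 0,"wy": 0,"wz": 0.45},{"dx": 0.57,"dy": 0,"dz": 1,"wx": 0,"wy": 0,"wz": 0},{"dx": 0,"dy": 0,"dz": 1,"wx": 0,"wy": 0,"wz": 0},{"dx": 0,"dy": 0,"dz": 1,"wx": 0,"wy": 0,"wz": 0},{"dx": 0,"dy": 0,"dz": 1,"wx": 0,"wy": 0,"wz": 0}], "fingers": 72}}

```text
time_s: 3.35
eef_pos: [448.6, -368.4, 140.5]
ee_rot: [0.0, 0.98, 0.198, 0.0]
force: [0.8, -0.2, -1.1]
grip_width: 0.841
grip_force: 0.0
```

>>> {"api": "step_arm", "payload": {"increments": [{"dx": 0,"dy": 0,"dz": 1,"wx": 0,"wy": 0,"wz": 0},{"dx": 0,"dy": 0,"dz": 0.8,"wx": 0,"wy": 0,"wz": 0},{"dx": 0,"dy": 0,"dz": 0.6,"wx": 0,"wy": 0,"wz": 0},{"dx": 0,"dy": 0,"dz": 0,"wx": 0,"wy": 0,"wz": 0},{"dx": 0,"dy": 0,"dz": 0,"wx": 0,"wy": 0,"wz": 0}]}}

```text
time_s: 3.85
eef_pos: [449.0, -368.5, 81.9]
ee_rot: [0.0, 0.98, 0.198, 0.0]
force: [1.2, -0.5, -0.5]
grip_width: 0.849
grip_force: 0.0
```

>>> {"api": "step_arm", "payload": {"increments": [{"dx": 0,"dy": 0,"dz": 0.8,"wx": 0,"wy": 0,"wz": 0},{"dx": 0,"dy": 0,"dz": 0.8,"wx": 0,"wy": 0,"wz": 0},{"dx": 0,"dy": 0,"dz": 0.4,"wx": 0,"wy": 0,"wz": 0},{"dx": 0,"dy": 0,"dz": 0.2,"wx": 0,"wy": 0,"wz": 0},{"dx": 0,"dy": 0,"dz": 0,"wx": 0,"wy": 0,"wz": 0}]}}

```text
time_s: 4.35
eef_pos: [449.3, -368.2, 26.6]
ee_rot: [0.0, 0.98, 0.198, 0.0]
force: [-1.0, -0.1, -0.5]
grip_width: 0.843
grip_force: 0.0
```

>>> {"api": "step_arm", "payload": {"increments": [{"dx": 0,"dy": 0,"dz": 0,"wx": 0,"wy": 0,"wz": 0},{"dx": 0,"dy": 0,"dz": 0,"wx": 0,"wy": 0,"wz": 0},{"dx": 0,"dy": 0,"dz": 0,"wx": 0,"wy": 0,"wz": 0},{"dx": 0,"dy": 0,"dz": 0,"wx": 0,"wy": 0,"wz": 0},{"dx": 0,"dy": 0,"dz": 0,"wx": 0,"wy": 0,"wz": 0}], "fingers": 30, "squeeze": 90}}

```text
time_s: 4.85
eef_pos: [449.6, -368.3, 27.9]
ee_rot: [0.001, 0.98, 0.198, 0.0]
force: [-2.0, 2.2, 7.8]
grip_width: 0.554
grip_force: 93.4
```

>>> {"api": "step_arm", "payload": {"increments": [{"dx": 0,"dy": 0,"dz": 0,"wx": 0,"wy": 0,"wz": 0},{"dx": 0,"dy": 0,"dz": 0,"wx": 0,"wy": 0,"wz": 0},{"dx": 0,"dy": 0,"dz": 0,"wx": 0,"wy": 0,"wz": 0},{"dx": 0,"dy": 0,"dz": 0,"wx": 0,"wy": 0,"wz": 0}]}}

```text
time_s: 5.25
eef_pos: [449.6, -368.3, 27.9]
ee_rot: [0.001, 0.98, 0.198, 0.0]
force: [-2.2, 1.8, 8.9]
grip_width: 0.553
grip_force: 93.4
```

Gripped at the expected width. Lifting, with the turn to the unit's yaw during the lift.

>>> {"api": "step_arm", "payload": {"increments": [{"dx": 0,"dy": 0,"dz": -0.3,"wx": 0,"wy": 0,"wz": 0},{"dx": 0,"dy": 0,"dz": -0.7,"wx": 0,"wy": 0,"wz": 0},{"dx": 0,"dy": 0,"dz": -1,"wx": 0,"wy": 0,"wz": 0},{"dx": 0,"dy": 0,"dz": -1,"wx": 0,"wy": 0,"wz": 0},{"dx": 0,"dy": 0,"dz": -1,"wx": 0,"wy": 0,"wz": 0.3}]}}

```text
time_s: 5.75
eef_pos: [449.0, -367.6, 127.4]
ee_rot: [-0.0, 0.983, 0.182, -0.0]
force: [-0.0, -0.0, -4.3]
grip_width: 0.553
grip_force: 93.6
```

>>> {"api": "step_arm", "payload": {"increments": [{"dx": 0,"dy": 0,"dz": -1,"wx": 0,"wy": 0,"wz": 0.6},{"dx": 0,"dy": 0,"dz": -1,"wx": 0,"wy": 0,"wz": 0.6},{"dx": 0,"dy": 0,"dz": -1,"wx": 0,"wy": 0,"wz": 0.6},{"dx": 0,"dy": 0,"dz": -1,"wx": 0,"wy": 0,"wz": 0.6},{"dx": 0,"dy": 0,"dz": -1,"wx": 0,"wy": 0,"wz": 0.4}]}}

```text
time_s: 6.25
eef_pos: [448.9, -367.5, 252.4]
ee_rot: [-0.0, 0.999, 0.036, -0.0]
force: [-0.4, -0.3, -4.0]
grip_width: 0.547
grip_force: 93.6
```

>>> {"api": "step_arm", "payload": {"increments": [{"dx": 0,"dy": 0,"dz": -1,"wx": 0,"wy": 0,"wz": 0},{"dx": 0,"dy": 0,"dz": 0,"wx": 0,"wy": 0,"wz": 0}]}}

```text
time_s: 6.45
eef_pos: [449.7, -368.4, 279.6]
ee_rot: [0.002, 0.999, 0.037, 0.002]
force: [0.3, 0.5, -3.1]
grip_width: 0.554
grip_force: 93.6
```

>>> {"api": "step_arm", "payload": {"increments": [{"dx": 0.1,"dy": -0.5,"dz": 0,"wx": 0,"wy": 0,"wz": 0},{"dx": 0.2,"dy": -1,"dz": 0,"wx": 0,"wy": 0,"wz": 0},{"dx": 0.2,"dy": -1,"dz": 0,"wx": 0,"wy": 0,"wz": 0},{"dx": 0.2,"dy": -1,"dz": 0,"wx": 0,"wy": 0,"wz": 0},{"dx": 0.2,"dy": -1,"dz": 0,"wx": 0,"wy": 0,"wz": 0}]}}

```text
time_s: 6.95
eef_pos: [462.8, -251.8, 274.3]
ee_rot: [-0.001, 0.999, 0.037, -0.001]
force: [0.4, 0.6, -4.6]
grip_width: 0.552
grip_force: 93.6
```

>>> {"api": "step_arm", "payload": {"increments": [{"dx": 0.2,"dy": -1,"dz": 0,"wx": 0,"wy": 0,"wz": 0},{"dx": 0.2,"dy": -1,"dz": 0,"wx": 0,"wy": 0,"wz": 0},{"dx": 0.2,"dy": -1,"dz": 0,"wx": 0,"wy": 0,"wz": 0},{"dx": 0.2,"dy": -1,"dz": 0,"wx": 0,"wy": 0,"wz": 0},{"dx": 0.2,"dy": -1,"dz": 0,"wx": 0,"wy": 0,"wz": 0}]}}

```text
time_s: 7.45
eef_pos: [478.2, -125.4, 274.4]
ee_rot: [-0.001, 0.999, 0.037, -0.002]
force: [0.8, -0.2, -3.7]
grip_width: 0.554
grip_force: 93.6
```

>>> {"api": "step_arm", "payload": {"increments": [{"dx": 0.2,"dy": -1,"dz": 0,"wx": 0,"wy": 0,"wz": 0},{"dx": 0.2,"dy": -1,"dz": 0,"wx": 0,"wy": 0,"wz": 0},{"dx": 0.2,"dy": -1,"dz": 0,"wx": 0,"wy": 0,"wz": 0},{"dx": 0.2,"dy": -1,"dz": 0,"wx": 0,"wy": 0,"wz": 0},{"dx": 0.2,"dy": -1,"dz": 0,"wx": 0,"wy": 0,"wz": 0}]}}

```text
time_s: 7.95
eef_pos: [493.6, 0.9, 274.4]
ee_rot: [-0.001, 0.999, 0.037, -0.002]
force: [0.2, -0.8, -4.2]
grip_width: 0.553
grip_force: 93.6
```

>>> {"api": "step_arm", "payload": {"increments": [{"dx": 0.1,"dy": -1,"dz": 0,"wx": 0,"wy": 0,"wz": 0},{"dx": 0.1,"dy": -1,"dz": 0,"wx": 0,"wy": 0,"wz": 0},{"dx": 0,"dy": -1,"dz": 0,"wx": 0,"wy": 0,"wz": 0},{"dx": 0,"dy": -0.7,"dz": 0,"wx": 0,"wy": 0,"wz": 0},{"dx": 0,"dy": 0,"dz": 0,"wx": 0,"wy": 0,"wz": 0}]}}

```text
time_s: 8.45
eef_pos: [491.4, 93.9, 274.6]
ee_rot: [-0.001, 0.999, 0.039, -0.002]
force: [-0.9, -0.8, -3.7]
grip_width: 0.55
grip_force: 93.7
```

```bash
python3 - <<'E'
from h import *
c,M=cam("wrist");cv2.imwrite("pics/w2.png",c["frame"]);s=ctrl.sense();print(s["time_s"],s["eef_pos"],s["ee_rot"],s["joints"].round(2))
L=["lane","lane_left","handle","stone"]
marks("wrist",M,L)
c,M=cam("top");marks("top",M,L)
c,M=cam("side");marks("side",M,L)
E
```

```text
8.5 [491.7455262   92.66001383 274.78330478] [-1.86793939e-04  9.99274465e-01  3.80552949e-02 -1.51748615e-03] [-0.05  0.25  1.54  0.    1.36  1.45]
wrist lane []
wrist lane_left []
wrist handle [([449.6, 169.7, 127.6], 0.91)]
wrist stone [([532.4, 93.9, 244.3], 0.85)]
top lane [([633.4, 119.1, 94.1], 0.59)]
top lane_left [([619.5, 245.3, 94.8], 0.95)]
top handle [([450.4, 175.7, 123.6], 0.81), ([624.7, 238.7, 94.1], 0.37)]
top stone [([532.2, 96.7, 248.7], 0.97)]
side lane [([635.2, 119.9, 95.7], 0.71)]
side lane_left [([625.8, 249.4, 93.2], 0.57), ([633.3, 119.4, 92.5], 0.35)]
side handle [([449.6, 172.0, 119.6], 0.61), ([740.7, -194.4, 1.8], 0.49)]
side stone [([534.5, 100.9, 246.3], 0.96)]
```

View pics/w2.png

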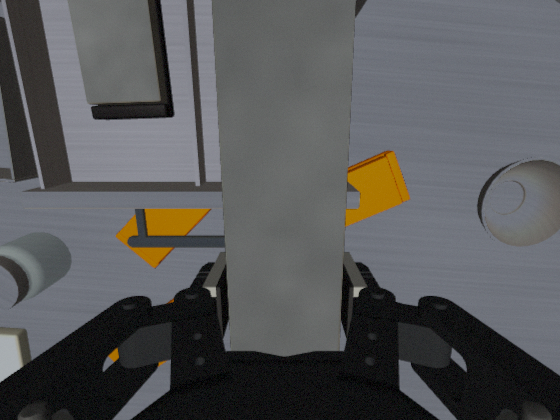

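The wrist picture shows the stone held straight, with its column at x = 220–350. The drawer's front panel is at rows 182–207, the divider is at x ≈ 195–205, and the handle bar is at row 241.

```bash
python3 - <<'E'
from h import *
c,M=cam("wrist")
def q(n,px,z): print(n,onplane(c,M,px,z)[:,:2].round(1).tolist())
q("panel inner top",[[60,191],[200,191]],142); q("panel outer top",[[60,207],[215,207]],142)
q("panel inner floor",[[75,182],[190,182]],94);q("handle",[[145,241],[220,241]],124)
q("divider top",[[191,20],[200,180]],116)
q("divider base R",[[204,20],[206,180]],94)
q("stone top sides nr",[[236,340],[340,340]],274.8+5)
f=c["frame"]
cv2.imwrite("pics/w2c.png",cv2.resize(f[120:260,0:380],None,fx=2.1,fy=2.1,interpolation=2))
E
```

```text
panel inner top [[496.0, 277.4], [504.6, 162.2]]
panel outer top [[482.2, 279.0], [491.9, 149.6]]
panel inner floor [[494.0, 296.1], [502.3, 184.4]]
handle [[449.8, 217.4], [454.9, 148.3]]
divider top [[636.7, 176.5], [509.0, 168.9]]
divider base R [[643.6, 171.7], [505.4, 168.8]]
stone top sides nr [[470.3, 110.7], [473.6, 66.0]]
```

View pics/w2c.png

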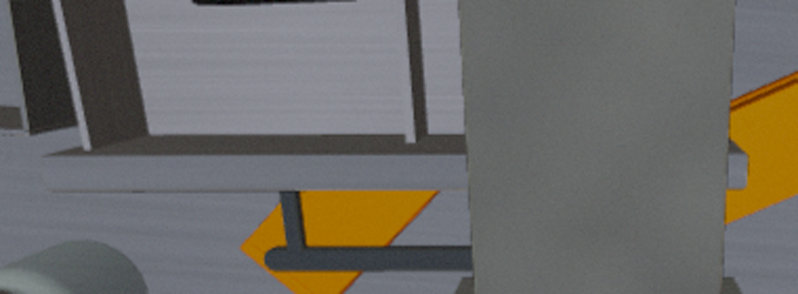

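Panel inner face at lane height is x ≈ 505, so I put the lane at about (631,116). Centring now and tilting the nose 18° down.

>>> {"api": "step_arm", "payload": {"increments": [{"dx": 0.1,"dy": -0.2,"dz": 0,"wx": 0,"wy": -0.5,"wz": 0},{"dx": 0,"dy": -0.3,"dz": 0,"wx": 0,"wy": -0.7,"wz": 0},{"dx": 0,"dy": 0,"dz": 0,"wx": 0,"wy": -0.7,"wz": 0},{"dx": 0,"dy": 0,"dz": 0,"wx": 0,"wy": -0.7,"wz": 0},{"dx": 0,"dy": 0,"dz": 0,"wx": 0,"wy": -0.4,"wz": 0}]}}

```text
time_s: 9.75
eef_pos: [494.9, 104.2, 276.0]
ee_rot: [0.006, 0.987, 0.037, -0.157]
force: [-0.1, -0.7, -4.8]
grip_width: 0.556
grip_force: 93.7
```

>>> {"api": "step_arm", "payload": {"increments": [{"dx": 0,"dy": 0,"dz": 0,"wx": 0,"wy": 0,"wz": 0},{"dx": 0,"dy": 0,"dz": 0,"wx": 0,"wy": 0,"wz": 0}]}}

```text
time_s: 9.95
eef_pos: [494.6, 104.3, 276.2]
ee_rot: [0.006, 0.987, 0.037, -0.156]
force: [-0.3, 0.1, -4.1]
grip_width: 0.551
grip_force: 93.7
```

```bash
cat > chk.py <<'E'
from h import *
s=ctrl.sense();m=rot(s["ee_rot"]).as_matrix();p=np.array(s["eef_pos"]);a=.077
U=np.array([[np.cos(a),np.sin(a),0],[-np.sin(a),np.cos(a),0],[0,0,1]]);O=np.array([631,116,94])
tip=p+m@[123,0,27];tail=p+m@[-47,0,27]
print(s["time_s"],"tcp lane",(U@(p-O)).round(1),"nose",(U@(tip-O)).round(1),"tail",(U@(tail-O)).round(1),"toolx",(U@m[:,0]).round(3),"j",s["joints"].round(2),"F",s["force"].round(1),s["grip_width"].round(3))
E
cat >> chk.py <<'E'
import sys
for n in sys.argv[1:]:
    c,M=cam(n);marks(n,M,["stone","lane"]); cv2.imwrite(f"pics/{n}_{s['time_s']:.2f}.png",c["frame"])
E
python3 chk.py side top
```

```text
Traceback (most recent call last):
  File "chk.py", line 5, in <module>
    print(s["time_s"],"tcp lane",(U@(p-O)).round(1),"nose",(U@(tip-O)).round(1),"tail",(U@(tail-O)).round(1),"toolx",(U@m[:,0]).round(3),"j",s["joints"].round(2),"F",s["force"].round(1),s["grip_width"].round(3))
                                                                                                                                                                                          ^^^^^^^^^^^^^^^^^^^^^
AttributeError: 'float' object has no attribute 'round'
```

```bash
sed -i 's/s\["grip_width"\].round(3)/round(s["grip_width"],3)/' chk.py; python3 chk.py side top
```

```text
9.95 tcp lane [-136.9   -1.2  182.2] nose [-28.2  -1.5 118.6] tail [-189.9   -1.1  171. ] toolx [ 0.951 -0.003 -0.308] j [-0.01  0.42  1.32 -0.03  1.71  1.49] F [-0.3  0.1 -4.1] 0.551
side stone [([530.4, 110.4, 238.1], 0.88)]
side lane [([634.5, 119.6, 95.2], 0.96)]
top stone []
top lane [([495.5, -190.0, -4.8], 0.2)]
```

>>> {"api": "step_arm", "payload": {"increments": [{"dx": 0.2,"dy": 0,"dz": 0.6,"wx": 0,"wy": 0,"wz": 0},{"dx": 0.25,"dy": 0,"dz": 0.75,"wx": 0,"wy": 0,"wz": 0},{"dx": 0.25,"dy": 0,"dz": 0.75,"wx": 0,"wy": 0,"wz": 0},{"dx": 0.2,"dy": 0,"dz": 0.6,"wx": 0,"wy": 0,"wz": 0},{"dx": 0.1,"dy": 0,"dz": 0.4,"wx": 0,"wy": 0,"wz": 0}]}}

```text
time_s: 10.75
eef_pos: [494.0, 104.2, 193.9]
ee_rot: [0.006, 0.987, 0.037, -0.157]
force: [-0.3, -0.2, -4.7]
grip_width: 0.553
grip_force: 93.7
```

>>> {"api": "step_arm", "payload": {"increments": [{"dx": 0,"dy": 0,"dz": 0,"wx": 0,"wy": 0,"wz": 0},{"dx": 0,"dy": 0,"dz": 0,"wx": 0,"wy": 0,"wz": 0}]}}

```text
time_s: 10.95
eef_pos: [494.5, 104.2, 195.6]
ee_rot: [0.006, 0.987, 0.037, -0.156]
force: [0.1, 0.3, -4.6]
grip_width: 0.551
grip_force: 93.7
```

```bash
python3 chk.py side wrist; ls pics
```

```text
10.95 tcp lane [-137.    -1.3  101.6] nose [-28.3  -1.6  38. ] tail [-190.    -1.1   90.3] toolx [ 0.951 -0.003 -0.308] j [-0.01  0.49  1.44 -0.03  1.53  1.49] F [ 0.1  0.3 -4.6] 0.551
side stone [([526.6, 109.1, 158.2], 0.69)]
side lane [([638.1, 119.9, 96.3], 0.75), ([631.0, 243.9, 94.5], 0.46)]
wrist stone [([526.6, 105.8, 156.1], 0.6), ([365.7, 407.4, -0.3], 0.17)]
wrist lane []
side0.png
side_10.95.png
side_9.95.png
top0.png
top_9.95.png
w1.png
w2.png
w2c.png
wrist_10.95.png
```

```bash
python3 -c "
import cv2
f=cv2.imread('pics/side_10.95.png')[150:290,90:310];cv2.imwrite('pics/s1.png',cv2.resize(f,None,fx=3.6,fy=3.6,interpolation=2))"
```

```text
(no output)
```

View pics/s1.png

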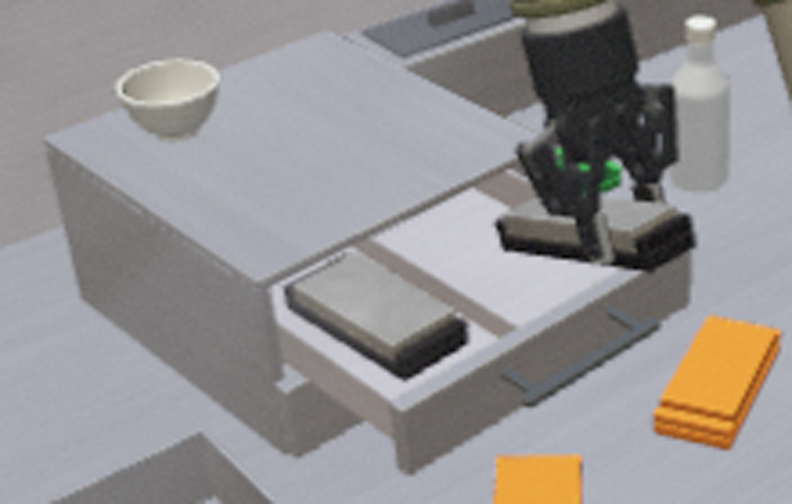

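The side crop shows the stone nosed down over the right lane, nose at (505,230), clear of the divider and of the unit's top edge. Advancing along the stone's axis.

>>> {"api": "step_arm", "payload": {"increments": [{"dx": 0.4,"dy": 0,"dz": 0,"wx": 0,"wy": 0,"wz": 0},{"dx": 0.5,"dy": 0,"dz": 0,"wx": 0,"wy": 0,"wz": 0},{"dx": 0.5,"dy": 0,"dz": 0,"wx": 0,"wy": 0,"wz": 0},{"dx": 0.5,"dy": 0,"dz": 0,"wx": 0,"wy": 0,"wz": 0},{"dx": 0.1,"dy": 0,"dz": 0,"wx": 0,"wy": 0,"wz": 0}]}}

```text
time_s: 11.75
eef_pos: [542.7, 107.7, 178.5]
ee_rot: [0.006, 0.987, 0.036, -0.157]
force: [-0.9, 0.3, -4.7]
grip_width: 0.551
grip_force: 93.7
```

>>> {"api": "step_arm", "payload": {"increments": [{"dx": 0.4,"dy": 0,"dz": 0,"wx": 0,"wy": 0,"wz": 0},{"dx": 0.5,"dy": 0,"dz": 0,"wx": 0,"wy": 0,"wz": 0},{"dx": 0.5,"dy": 0,"dz": 0,"wx": 0,"wy": 0,"wz": 0},{"dx": 0.3,"dy": 0,"dz": 0,"wx": 0,"wy": 0,"wz": 0},{"dx": 0,"dy": 0,"dz": 0,"wx": 0,"wy": 0,"wz": 0}]}}

```text
time_s: 12.25
eef_pos: [582.3, 110.7, 165.7]
ee_rot: [0.006, 0.987, 0.037, -0.157]
force: [-0.3, 0.0, -4.5]
grip_width: 0.551
grip_force: 93.7
```

```bash
python3 chk.py
```

```text
12.25 tcp lane [-49.   -1.6  71.7] nose [59.6 -1.9  7.9] tail [-102.    -1.4   60.6] toolx [ 0.951 -0.003 -0.31 ] j [-0.    0.7   1.16 -0.02  1.59  1.5 ] F [-0.3  0.  -4.5] 0.551
```

```bash
python3 - <<'E'
import numpy as np
th=np.radians(np.linspace(18,0,7)); nose=np.c_[np.linspace(59.6,58,7),np.linspace(8,3,7)]
ux=np.c_[np.cos(th),-np.sin(th)];n=np.c_[np.sin(th),np.cos(th)]
p=nose-123*ux+27*n
for i in range(6):
    d=p[i+1]-p[i];print(p[i+1].round(1),"dx",round(d@ux[i]/25,2),"dz",round(-d@n[i]/25,2))
E
```

```text
[-52.5  65.1] dx -0.05 dz 0.29
[-55.6  58.3] dx -0.05 dz 0.29
[-58.5  51.4] dx -0.05 dz 0.29
[-61.   44.4] dx -0.06 dz 0.29
[-63.2  37.2] dx -0.06 dz 0.29
[-65.  30.] dx -0.06 dz 0.29
```

>>> {"api": "step_arm", "payload": {"increments": [{"dx": -0.05,"dy": 0,"dz": 0.29,"wx": 0,"wy": 0.5,"wz": 0},{"dx": -0.05,"dy": 0,"dz": 0.29,"wx": 0,"wy": 0.5,"wz": 0},{"dx": -0.05,"dy": 0,"dz": 0.29,"wx": 0,"wy": 0.5,"wz": 0},{"dx": -0.06,"dy": 0,"dz": 0.29,"wx": 0,"wy": 0.5,"wz": 0},{"dx": -0.06,"dy": 0,"dz": 0.29,"wx": 0,"wy": 0.5,"wz": 0}]}}

```text
time_s: 12.75
eef_pos: [567.2, 109.7, 132.5]
ee_rot: [0.001, 0.999, 0.037, -0.025]
force: [-0.8, -0.5, -4.7]
grip_width: 0.553
grip_force: 93.7
```

>>> {"api": "step_arm", "payload": {"increments": [{"dx": -0.06,"dy": 0,"dz": 0.29,"wx": 0,"wy": 0.5,"wz": 0},{"dx": 0,"dy": 0,"dz": 0,"wx": 0,"wy": 0,"wz": 0},{"dx": 0,"dy": 0,"dz": 0,"wx": 0,"wy": 0,"wz": 0}]}}

```text
time_s: 13.05
eef_pos: [565.9, 109.5, 125.7]
ee_rot: [0.0, 0.999, 0.037, -0.001]
force: [0.2, -0.1, -4.1]
grip_width: 0.555
grip_force: 93.7
```

```bash
python3 chk.py side top
```

```text
13.05 tcp lane [-65.4  -1.4  31.7] nose [57.6 -1.8  4.6] tail [-112.4   -1.3    4.8] toolx [ 1.    -0.003 -0.001] j [-0.01  0.55  1.5  -0.    1.09  1.48] F [ 0.2 -0.1 -4.1] 0.555
side stone [([610.6, 118.4, 97.3], 0.88)]
side lane [([633.0, 121.6, 94.0], 0.64)]
top stone []
top lane []
```

>>> {"api": "step_arm", "payload": {"increments": [{"dx": 0,"dy": 0,"dz": 0.08,"wx": 0,"wy": 0,"wz": 0},{"dx": 0,"dy": 0,"dz": 0.06,"wx": 0,"wy": 0,"wz": 0},{"dx": 0,"dy": 0,"dz": 0,"wx": 0,"wy": 0,"wz": 0}]}}

```text
time_s: 13.65
eef_pos: [566.4, 109.5, 122.0]
ee_rot: [0.0, 0.999, 0.037, 0.001]
force: [-0.8, -0.8, -0.7]
grip_width: 0.551
grip_force: 94.1
```

>>> {"api": "step_arm", "payload": {"increments": [{"dx": 0,"dy": 0,"dz": 0.04,"wx": 0,"wy": 0,"wz": 0},{"dx": 0,"dy": 0,"dz": 0,"wx": 0,"wy": 0,"wz": 0}]}}

```text
time_s: 13.85
eef_pos: [566.8, 109.6, 121.9]
ee_rot: [0.0, 0.999, 0.037, 0.001]
force: [-1.2, 0.6, 7.0]
grip_width: 0.551
grip_force: 94.9
```

Floor contact, 7 N upward. Releasing to a narrow opening.

>>> {"api": "step_arm", "payload": {"increments": [{"dx": 0,"dy": 0,"dz": 0,"wx": 0,"wy": 0,"wz": 0},{"dx": 0,"dy": 0,"dz": 0,"wx": 0,"wy": 0,"wz": 0},{"dx": 0,"dy": 0,"dz": 0,"wx": 0,"wy": 0,"wz": 0},{"dx": 0,"dy": 0,"dz": 0,"wx": 0,"wy": 0,"wz": 0}], "fingers": 64}}

```text
time_s: 14.25
eef_pos: [566.1, 109.5, 120.6]
ee_rot: [-0.0, 0.999, 0.037, -0.0]
force: [0.6, 0.3, 0.2]
grip_width: 0.749
grip_force: 0.0
```

>>> {"api": "step_arm", "payload": {"increments": [{"dx": 0,"dy": 0,"dz": -0.2,"wx": 0,"wy": 0,"wz": 0},{"dx": 0,"dy": 0,"dz": -0.3,"wx": 0,"wy": 0,"wz": 0},{"dx": 0,"dy": 0,"dz": -0.5,"wx": 0,"wy": 0,"wz": 0},{"dx": 0,"dy": 0,"dz": -0.8,"wx": 0,"wy": 0,"wz": 0},{"dx": 0,"dy": 0,"dz": -1,"wx": 0,"wy": 0,"wz": 0}]}}

```text
time_s: 14.75
eef_pos: [565.9, 109.5, 191.9]
ee_rot: [-0.0, 0.999, 0.037, -0.0]
force: [0.8, -0.2, -0.3]
grip_width: 0.744
grip_force: 0.0
```

>>> {"api": "step_arm", "payload": {"increments": [{"dx": -0.6,"dy": -0.3,"dz": -0.6,"wx": 0,"wy": 0,"wz": 0},{"dx": -0.9,"dy": -0.45,"dz": 0,"wx": 0,"wy": 0,"wz": 0},{"dx": -0.9,"dy": -0.45,"dz": 0,"wx": 0,"wy": 0,"wz": 0},{"dx": -0.9,"dy": -0.45,"dz": 0,"wx": 0,"wy": 0,"wz": 0},{"dx": -0.9,"dy": -0.45,"dz": 0,"wx": 0,"wy": 0,"wz": 0}]}}

```text
time_s: 15.25
eef_pos: [456.7, 154.4, 206.7]
ee_rot: [-0.0, 0.999, 0.037, 0.001]
force: [-0.3, 0.7, 0.1]
grip_width: 0.75
grip_force: 0.0
```

>>> {"api": "step_arm", "payload": {"increments": [{"dx": -0.9,"dy": -0.45,"dz": 0,"wx": 0,"wy": 0,"wz": 0},{"dx": -0.75,"dy": -0.4,"dz": 0,"wx": 0,"wy": 0,"wz": 0},{"dx": 0,"dy": 0,"dz": 0,"wx": 0,"wy": 0,"wz": 0},{"dx": 0,"dy": 0,"dz": 0,"wx": 0,"wy": 0,"wz": 0}], "fingers": 0}}

```text
time_s: 15.65
eef_pos: [415.3, 172.3, 206.6]
ee_rot: [-0.0, 0.999, 0.037, 0.001]
force: [0.4, 0.1, 0.8]
grip_width: 0.067
grip_force: 0.0
```

```bash
python3 chk.py side; python3 - <<'E'
from h import *
s=ctrl.sense();print(s["eef_pos"],s["grip_width"])
for n in ("wrist","top"):
    c,M=cam(n);marks(n,M,["stone","handle","old_stone"]);cv2.imwrite(f"pics/{n}_p.png",c["frame"])
a=cv2.imread("pics/wrist_p.png");import glob
b=cv2.imread(sorted(glob.glob("pics/side_15*"))[0])[150:290,90:310];b=cv2.resize(b,(400,254))
cv2.imwrite("pics/comb.png",np.vstack([cv2.resize(a,(400,300)),b]))
E
```

```text
15.65 tcp lane [-210.7   72.7  112.6] nose [-87.7  72.4  85.8] tail [-257.7   72.8   85.5] toolx [ 1.    -0.003  0.002] j [ 0.13  0.2   1.79 -0.    1.16  1.63] F [0.4 0.1 0.8] 0.067
side stone [([613.5, 117.0, 94.5], 0.65)]
side lane [([635.5, 121.8, 93.1], 0.59)]
[415.51645569 171.92478818 205.8460576 ] -0.0007623932663240213
wrist stone []
wrist handle [([449.7, 167.4, 126.4], 0.92)]
wrist old_stone [([480.8, 14.1, -0.8], 0.96), ([442.1, 235.2, 4.8], 0.77), ([454.6, 166.9, 126.7], 0.63)]
top stone [([603.7, 113.5, 95.1], 0.75)]
top handle [([454.2, 172.4, 125.8], 0.89)]
top old_stone [([625.3, 237.8, 92.2], 0.9), ([806.7, -64.2, -3.8], 0.9), ([477.9, 13.8, 3.5], 0.63)]
```

View pics/comb.png

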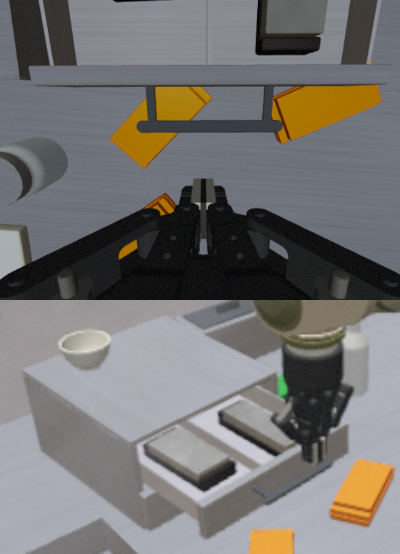

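Both stones lie flat in their lanes (lower view: (255,425) and (190,457)), and the closed fingers stand in front of the handle's middle (upper view: (205,190), bar at row 127). Going down and pushing slowly.

>>> {"api": "step_arm", "payload": {"increments": [{"dx": 0,"dy": 0,"dz": 0.6,"wx": 0,"wy": 0,"wz": 0},{"dx": 0,"dy": 0,"dz": 0.8,"wx": 0,"wy": 0,"wz": 0},{"dx": 0,"dy": 0,"dz": 0.8,"wx": 0,"wy": 0,"wz": 0},{"dx": 0,"dy": 0,"dz": 0.6,"wx": 0,"wy": 0,"wz": 0},{"dx": 0,"dy": 0,"dz": 0,"wx": 0,"wy": 0,"wz": 0}]}}

```text
time_s: 16.7
eef_pos: [413.9, 172.1, 134.2]
ee_rot: [0.0, 0.999, 0.037, -0.002]
force: [1.2, 0.6, -0.0]
grip_width: 0.0
grip_force: 0.0
```

>>> {"api": "step_arm", "payload": {"increments": [{"dx": 0.2,"dy": 0,"dz": 0,"wx": 0,"wy": 0,"wz": 0},{"dx": 0.2,"dy": 0,"dz": 0,"wx": 0,"wy": 0,"wz": 0},{"dx": 0.15,"dy": 0,"dz": 0,"wx": 0,"wy": 0,"wz": 0},{"dx": 0.1,"dy": 0,"dz": 0,"wx": 0,"wy": 0,"wz": 0},{"dx": 0.1,"dy": 0,"dz": 0,"wx": 0,"wy": 0,"wz": 0}]}}

```text
time_s: 17.2
eef_pos: [433.8, 173.7, 135.8]
ee_rot: [-0.0, 0.999, 0.037, 0.0]
force: [-0.6, -0.3, -0.5]
grip_width: 0.004
grip_force: 0.0
```

>>> {"api": "step_arm", "payload": {"increments": [{"dx": 0.1,"dy": 0,"dz": 0,"wx": 0,"wy": 0,"wz": 0},{"dx": 0.1,"dy": 0,"dz": 0,"wx": 0,"wy": 0,"wz": 0},{"dx": 0.1,"dy": 0,"dz": 0,"wx": 0,"wy": 0,"wz": 0},{"dx": 0.15,"dy": 0,"dz": 0,"wx": 0,"wy": 0,"wz": 0},{"dx": 0.15,"dy": 0,"dz": 0,"wx": 0,"wy": 0,"wz": 0}]}}

```text
time_s: 17.7
eef_pos: [448.6, 174.8, 135.6]
ee_rot: [-0.0, 0.999, 0.037, -0.0]
force: [-2.1, -0.6, 1.7]
grip_width: 0.001
grip_force: 1.4
```

>>> {"api": "step_arm", "payload": {"increments": [{"dx": 0.2,"dy": 0,"dz": 0,"wx": 0,"wy": 0,"wz": 0},{"dx": 0.25,"dy": 0,"dz": 0,"wx": 0,"wy": 0,"wz": 0},{"dx": 0.25,"dy": 0,"dz": 0,"wx": 0,"wy": 0,"wz": 0},{"dx": 0.25,"dy": 0,"dz": 0,"wx": 0,"wy": 0,"wz": 0},{"dx": 0.25,"dy": 0,"dz": 0,"wx": 0,"wy": 0,"wz": 0}]}}

```text
time_s: 18.2
eef_pos: [478.9, 177.1, 135.6]
ee_rot: [-0.0, 0.999, 0.037, 0.0]
force: [-3.4, 1.2, 2.0]
grip_width: 0.002
grip_force: 1.5
```

>>> {"api": "step_arm", "payload": {"increments": [{"dx": 0.25,"dy": 0,"dz": 0,"wx": 0,"wy": 0,"wz": 0},{"dx": 0.25,"dy": 0,"dz": 0,"wx": 0,"wy": 0,"wz": 0},{"dx": 0.25,"dy": 0,"dz": 0,"wx": 0,"wy": 0,"wz": 0},{"dx": 0.25,"dy": 0,"dz": 0,"wx": 0,"wy": 0,"wz": 0},{"dx": 0.25,"dy": 0,"dz": 0,"wx": 0,"wy": 0,"wz": 0}]}}

```text
time_s: 18.7
eef_pos: [510.0, 179.4, 135.6]
ee_rot: [-0.0, 0.999, 0.037, -0.0]
force: [-2.5, 1.6, 1.1]
grip_width: -0.001
grip_force: 1.5
```

>>> {"api": "step_arm", "payload": {"increments": [{"dx": 0.25,"dy": 0,"dz": 0,"wx": 0,"wy": 0,"wz": 0},{"dx": 0.25,"dy": 0,"dz": 0,"wx": 0,"wy": 0,"wz": 0},{"dx": 0.25,"dy": 0,"dz": 0,"wx": 0,"wy": 0,"wz": 0},{"dx": 0.2,"dy": 0,"dz": 0,"wx": 0,"wy": 0,"wz": 0},{"dx": 0.15,"dy": 0,"dz": 0,"wx": 0,"wy": 0,"wz": 0}]}}

```text
time_s: 19.2
eef_pos: [537.4, 181.3, 135.5]
ee_rot: [0.0, 0.999, 0.037, 0.0]
force: [-2.5, 2.1, 0.3]
grip_width: -0.001
grip_force: 1.5
```

```bash
python3 - <<'E'
from h import *
s=ctrl.sense();print(s["time_s"],s["eef_pos"],s["force"])
for n in ("side","top","wrist"):
    c,M=cam(n);marks(n,M,["handle"])
E
```

```text
19.2 [537.39982685 181.28892865 135.53358336] [-2.54200233  2.08508984  0.3172821 ]
side handle [([553.4, 178.2, 122.0], 0.79), ([366.9, 407.1, 6.2], 0.22)]
top handle []
wrist handle [([553.5, 175.0, 126.6], 0.82)]
```

>>> {"api": "step_arm", "payload": {"increments": [{"dx": 0.15,"dy": 0,"dz": 0,"wx": 0,"wy": 0,"wz": 0},{"dx": 0.15,"dy": 0,"dz": 0,"wx": 0,"wy": 0,"wz": 0},{"dx": 0.15,"dy": 0,"dz": 0,"wx": 0,"wy": 0,"wz": 0},{"dx": 0.12,"dy": 0,"dz": 0,"wx": 0,"wy": 0,"wz": 0},{"dx": 0.1,"dy": 0,"dz": 0,"wx": 0,"wy": 0,"wz": 0}]}}

```text
time_s: 20.0
eef_pos: [554.0, 182.6, 135.6]
ee_rot: [0.0, 0.999, 0.037, 0.0]
force: [-2.1, -0.2, 1.9]
grip_width: -0.001
grip_force: 1.4
```

>>> {"api": "step_arm", "payload": {"increments": [{"dx": 0.06,"dy": 0,"dz": 0,"wx": 0,"wy": 0,"wz": 0},{"dx": 0.06,"dy": 0,"dz": 0,"wx": 0,"wy": 0,"wz": 0},{"dx": 0.06,"dy": 0,"dz": 0,"wx": 0,"wy": 0,"wz": 0},{"dx": 0.06,"dy": 0,"dz": 0,"wx": 0,"wy": 0,"wz": 0},{"dx": 0.06,"dy": 0,"dz": 0,"wx": 0,"wy": 0,"wz": 0}]}}

```text
time_s: 20.5
eef_pos: [561.2, 183.1, 135.6]
ee_rot: [-0.0, 0.999, 0.037, -0.0]
force: [-3.1, -0.2, 1.5]
grip_width: -0.001
grip_force: 1.3
```

>>> {"api": "step_arm", "payload": {"increments": [{"dx": 0.06,"dy": 0,"dz": 0,"wx": 0,"wy": 0,"wz": 0},{"dx": 0.06,"dy": 0,"dz": 0,"wx": 0,"wy": 0,"wz": 0},{"dx": 0.06,"dy": 0,"dz": 0,"wx": 0,"wy": 0,"wz": 0},{"dx": 0,"dy": 0,"dz": 0,"wx": 0,"wy": 0,"wz": 0}]}}

```text
time_s: 20.9
eef_pos: [566.0, 183.5, 135.6]
ee_rot: [-0.0, 0.999, 0.037, 0.0]
force: [-0.6, 1.2, -0.6]
grip_width: 0.0
grip_force: 0.3
```

>>> {"api": "step_arm", "payload": {"increments": [{"dx": 0.05,"dy": 0,"dz": 0,"wx": 0,"wy": 0,"wz": 0},{"dx": 0.05,"dy": 0,"dz": 0,"wx": 0,"wy": 0,"wz": 0},{"dx": 0.05,"dy": 0,"dz": 0,"wx": 0,"wy": 0,"wz": 0},{"dx": 0.05,"dy": 0,"dz": 0,"wx": 0,"wy": 0,"wz": 0},{"dx": 0.05,"dy": 0,"dz": 0,"wx": 0,"wy": 0,"wz": 0}]}}

```text
time_s: 21.4
eef_pos: [571.9, 183.9, 135.6]
ee_rot: [-0.0, 0.999, 0.037, -0.0]
force: [-2.4, -0.3, 1.4]
grip_width: -0.001
grip_force: 1.3
```

>>> {"api": "step_arm", "payload": {"increments": [{"dx": 0.05,"dy": 0,"dz": 0,"wx": 0,"wy": 0,"wz": 0},{"dx": 0.05,"dy": 0,"dz": 0,"wx": 0,"wy": 0,"wz": 0}]}}

```text
time_s: 21.6
eef_pos: [574.4, 184.1, 135.6]
ee_rot: [-0.0, 0.999, 0.037, -0.0]
force: [-2.7, 0.1, 0.9]
grip_width: 0.002
grip_force: 1.3
```

>>> {"api": "step_arm", "payload": {"increments": [{"dx": 0.04,"dy": 0,"dz": 0,"wx": 0,"wy": 0,"wz": 0},{"dx": 0.04,"dy": 0,"dz": 0,"wx": 0,"wy": 0,"wz": 0},{"dx": 0.04,"dy": 0,"dz": 0,"wx": 0,"wy": 0,"wz": 0}]}}

```text
time_s: 21.9
eef_pos: [577.4, 184.3, 135.6]
ee_rot: [-0.0, 0.999, 0.037, -0.0]
force: [-2.3, 1.2, 0.6]
grip_width: -0.002
grip_force: 1.3
```

>>> {"api": "step_arm", "payload": {"increments": [{"dx": 0.04,"dy": 0,"dz": 0,"wx": 0,"wy": 0,"wz": 0},{"dx": 0.04,"dy": 0,"dz": 0,"wx": 0,"wy": 0,"wz": 0}]}}

```text
time_s: 22.1
eef_pos: [578.1, 184.4, 135.5]
ee_rot: [0.0, 0.999, 0.037, -0.002]
force: [-15.1, -1.3, 7.4]
grip_width: 0.002
grip_force: 7.2
```

>>> {"api": "step_arm", "payload": {"increments": [{"dx": 0.04,"dy": 0,"dz": 0,"wx": 0,"wy": 0,"wz": 0},{"dx": 0.04,"dy": 0,"dz": 0,"wx": 0,"wy": 0,"wz": 0}]}}

```text
time_s: 22.3
eef_pos: [578.3, 184.5, 135.5]
ee_rot: [0.001, 0.999, 0.037, -0.005]
force: [-26.1, -3.0, 13.9]
grip_width: -0.001
grip_force: 12.9
```

The end stop is reached, with force rising and no travel. Backing off and retreating upwards.

>>> {"api": "step_arm", "payload": {"increments": [{"dx": -0.1,"dy": 0,"dz": 0,"wx": 0,"wy": 0,"wz": 0},{"dx": -0.3,"dy": 0,"dz": 0,"wx": 0,"wy": 0,"wz": 0},{"dx": -0.6,"dy": 0,"dz": 0,"wx": 0,"wy": 0,"wz": 0},{"dx": -0.8,"dy": 0,"dz": -0.2,"wx": 0,"wy": 0,"wz": 0},{"dx": -1,"dy": 0,"dz": -0.8,"wx": 0,"wy": 0,"wz": 0}]}}

```text
time_s: 22.8
eef_pos: [510.4, 179.1, 159.3]
ee_rot: [0.0, 0.999, 0.037, -0.001]
force: [1.0, 0.7, 1.2]
grip_width: 0.006
grip_force: 0.0
```

>>> {"api": "step_arm", "payload": {"increments": [{"dx": -1,"dy": 0,"dz": -1,"wx": 0,"wy": 0,"wz": 0},{"dx": -1,"dy": 0,"dz": -1,"wx": 0,"wy": 0,"wz": 0},{"dx": -0.5,"dy": 0,"dz": -0.5,"wx": 0,"wy": 0,"wz": 0},{"dx": 0,"dy": 0,"dz": 0,"wx": 0,"wy": 0,"wz": 0},{"dx": 0,"dy": 0,"dz": 0,"wx": 0,"wy": 0,"wz": 0}]}}

```text
time_s: 23.3
eef_pos: [449.6, 174.7, 222.9]
ee_rot: [-0.0, 0.999, 0.037, 0.001]
force: [-0.4, -0.1, 0.1]
grip_width: -0.0
grip_force: 0.0
```

```bash
python3 - <<'E'
from h import *
s=ctrl.sense();print(s["time_s"],s["eef_pos"],s["force"])
L=["handle","bowl","squeeze","mill","jar"]
c,M=cam("wrist");marks("wrist",M,["handle"])
c,M=cam("top");marks("top",M,L);t=c["frame"][30:310,110:480]
c,M=cam("side");marks("side",M,L);a=c["frame"][130:330,60:330]
cv2.imwrite("pics/end.png",np.vstack([cv2.resize(t,(430,325)),cv2.resize(a,(430,270))]))
E
```

```text
23.3 [449.59879501 174.74960269 222.86110324] [-0.42195188 -0.05006163  0.09926951]
wrist handle []
top handle [([594.2, 180.7, 122.0], 0.82)]
top bowl [([493.3, -191.3, -3.2], 0.95)]
top squeeze []
top mill [([693.3, -387.1, -3.6], 0.97)]
top jar [([365.4, 407.3, -0.9], 0.65)]
side handle [([590.1, 181.9, 120.4], 0.79)]
side bowl [([495.1, -182.0, -3.4], 0.73), ([594.5, 180.1, 118.3], 0.35)]
side squeeze [([741.0, -198.2, 1.0], 0.59), ([698.3, -374.2, 3.7], 0.43), ([754.2, 129.1, 94.4], 0.2)]
side mill [([698.4, -376.5, 1.2], 0.85)]
side jar [([366.3, 410.8, 7.0], 0.92)]
```

View pics/end.png

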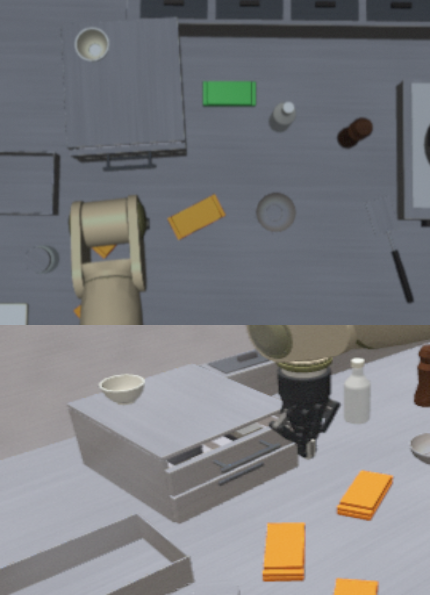

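The final views show the drawer shut: the handle is about 50 mm ahead of the unit's edge, as expected. The bowl, bottle, mill and jar are where they started, and the arm is clear.

```bash
python3 -c "
from rig import finish_job
print(finish_job())"
```

```text
the job is handed in; nothing more can be done
None
```

The long stone is lying flat, stone side up, in the right-hand lane; the drawer is fully shut, pushed in slowly to its stop. The old stone was not touched, the bowl, bottle, mill and jar have not moved, and the job was handed in at about 23.5 s.

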